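Load-test a return spring against the index blade and sort it

TASK

Test the return spring: stand it in the round seat of the spring tester and press it straight down with 13 newtons (2 either way) for at least one second, never with more than 18. Its cap pushes the drag pointer down and leaves it standing at the loaded length: if the pointer ended up higher than the index blade the spring is good, so set it down upright in the square tray; if it ended up lower the spring is weak, so set it down upright in the round tub (within 2 mm of the blade, either will do). Let only the spring touch the pointer, leave the index blade and everything else on the bench where they are, and do not drop or throw the spring.

Things in the scene. Friction and masses are not known exactly. Their poses are not given: they have to be found in the camera images.
- spring: The return spring, loose, upright: a dark wire coil 27 mm across on a round steel foot (30 mm diameter, 16 mm tall), with a flat round steel cap (45 mm diameter, 10 mm thick) to grip by its rim. Unloaded it is 58 to 70 mm tall, as each has settled; about 0.1 kg. It yields 1 mm per 1.2 to 2.5 N and goes solid after 22 mm. Origin: centre of the foot's underside, z up along the spring.
- tester: The spring tester, fixed: a grey base plate 110 mm (its x) by 170 mm (its y, from -65 to +105) and 16 mm thick, a steel seat block (64 mm square, top 28 mm above the bench) with the round seat in its middle, and a square column at y = +75 mm, 110 mm tall, carrying the drag pointer and the index blade. Origin: bench level, on the vertical axis of the seat.
- seat_floor (a point): Centre of the floor of the round seat in the tester, 21 mm above the bench: a recess of 33 mm diameter, 7 mm deep, its rim chamfered 2 mm, that takes the foot of the spring.
- pointer: The drag pointer: a dark steel carriage on the tester's column that stays at whatever height it is pushed to (about 1 N moves it). Its blade, 9 mm wide and 3 mm thick, reaches in to 18.5 mm from the seat's axis, so that the cap of a seated spring, not its foot, comes down on it. Origin: on the seat's axis at the height of the blade's top face, 76 to 80 mm above the bench at the start.
- pointer_top (a point): The top face of the drag pointer at its free end beside the column (25 mm out in the tester's x, 69 mm in its y), at the same height as the top face of its blade.
- index_top (a point): The top face of the index blade, at its free end next to the pointer's (25 mm out in the tester's x, 84 mm in its y): a thin light aluminium blade on the outer side of the column, clamped for the day at 54 to 80 mm above the bench. The reference mark for the loaded length: compare heights of the two top faces.
- tray: The square grey tray for good springs, fixed: 115 mm square, 28 mm tall, walls 4 mm, open on top. Origin: centre of its underside on the bench; z up; x and y along its sides; inner floor 4 to 5 mm up.
- tub: The round aluminium tub for weak springs, fixed: 110 mm diameter, 28 mm tall, walls 3 mm, open on top. Origin: centre of its underside on the bench; inner floor 4 mm up.
- dial_a: A white appliance dial knob lying on the bench, not needed: 52 mm diameter, 24 mm tall. Origin: centre of its underside.
- dial_b: Another white dial knob of the same size, not needed. Origin: centre of its underside.
- latch: A white plastic door-latch housing, not needed: about 80 x 45 x 22 mm. Origin: centre of its underside.
- bush: A brass bush, not needed: a ring of 32 mm diameter, 12 mm tall. Origin: centre of its underside.
- driver: A screwdriver lying on the bench, not needed, about 200 mm long, 30 mm tall. Origin: under its middle.
There are look-alikes about, which are no part of the job. Of the things like the spring, leave any that is pink or turquoise; of the rest the larger one is meant.

How it is judged:
By the outcome, as a careful person would: the job done as asked, in the order asked, and still so for the second after the job is handed in, with the robot touching nothing.
It also fails if it takes over 72 s, if anything falls off the work surface, if the arm or the gripper's body presses on something with over 40 N, if the wrist force passes 120 N, or if a joint passes its speed limit or range.

ROBOT

A 6-joint arm with a two-finger parallel gripper is mounted at the origin on the work surface. World frame = base frame: x ahead of the robot, y to its left, z up, the work surface at z = 0. Lengths are in m, angles in rad, forces in N, time in s.
With the tool pointing down it reaches from about 0.425 to 0.95 m from the base axis. Payload 3.5 kg.
Tool frame: the origin (TCP) lies on the centre line of the jaws, within the pads' length; the fingertips stand 11 mm ahead of it and the grasp point (between the pads) lies 8 mm behind it; y points along the fingers, x is the direction in which the jaws open and shut, and the axes are right-handed (so a half turn about y gives the same grasp; the last joint's range is limited). The gripper opens to 85 mm and grips with 20 to 120 N. Pads are 22 mm wide; open, the fingers measure 114 mm over their backs; the gripper's body (76 mm by 85 mm) begins 54 mm behind the grasp point. The pads swing forward as they close: fully open they stand 13 mm farther back than shut.
Start: joints at [1.03, 0.286, 1.577, -0, 1.279, -0.15], TCP at [0.257, 0.624, 0.242] pointing down, gripper open.
Joint ranges: [-2.77, 2.77], [-0.9, 2.22], [0.21, 2.48], [-1.53, 4.67], [0.24, 2.81], [-2.84, 2.84]. Speed limits (rad/s): [2.79, 2.79, 3.14, 3.14, 3.14, 3.14].

INTERFACE

Orientations are given as a unit quaternion [x, y, z, w].
In Python, from plant import get_state, read_camera, sign_off gives the robot as it stands.
- The arm moves only by the shell command python3 -m inch 'ROWS' [FORCE]. ROWS is JSON, a list of rows, each an object of numbers: "ax", "ay", "az": the turn, a rotation vector about the tool's x, y, z in rad; "x", "y", "z": the shift along the tool's x, y, z in mm; "hand": the closure, from -1 (fully open) to 1 (shut). In form: [{"ax": .., "ay": .., "az": .., "x": .., "y": .., "z": .., "hand": ..}, ...]. A call has 1 to 5 rows; each row shifts and turns the commanded pose from where the row before left it, along the tool's axes as they then stand; what a row does not reach is not made up. A row lasts 1/12 s, in which the tool goes at most 41.7 mm and 7.16 degrees, less where a joint would pass 70% of its speed; a pose out of reach is approached as far as the arm can. A call with a gripper value outside its range is refused whole. The fingers move at their own pace and stop on an object; FORCE is the grip in N (left out, the last holds). Time passes only in rows, so rows that do not move let the fingers close. It gives the time, the measured TCP pose, the force and the opening at its end, in the units of the state.
- get_state(): the state, without advancing time (a new reading comes with each control period).
- read_camera(name): name is "scene" or "side" or "wrist"; returns a dict with "img" (420x560x3 uint8, red, green, blue), "fov_y" (degrees; the focal length in pixels is half the picture's height over the tangent of half this angle, whatever the lens; pixels are square), "cx", "cy" (the principal point, pixels), "distortion" ([k1, k2, p1, p2, k3] as OpenCV has them; the pictures are not rectified), "T" (4x4, takes a point from camera to world coordinates); the wrist camera has in their place "T_tool_cam" (4x4, takes a point from camera to tool coordinates, whose origin is the TCP and whose axes are the tool frame's). Camera axes: x right, y down, z forward; pixel columns grow to the right and rows downward; lengths in m; the calibration is good to about 2 mm. A picture is of the moment at which its call begins: read the wrist's pose just before it. There is no depth.
- sign_off(): hands the job in, once; it reports no verdict.
The state is a dict: "time": time; "qpos": joint angles; "dq": joint speeds; "joint_efforts": joint torques, N m; "eef_pos": TCP position; "tcp_rot": TCP orientation; "contact_force": force on the tool from outside, world axes, zero at the start; "wrist_torque": the same for the moment, N m; "opening": opening from 0.0 (shut) to 1.0 (fully open).
Only numpy, scipy, OpenCV 4.12 (cv2) and the standard library are available. Lean on these libraries where they do the work, as an engineer would, in place of code of your own. Each camera call takes 0.05 s, during which the arm holds its last target. There are 200 camera calls.

## Working session

There is one attempt and no reset: what is moved stays moved. The work goes in short steps, Python scripts to look and compute and a shell command to move; the robot and the scene stay as the last step left them, time stands still between calls to the robot, and variables do not carry over. Pictures are saved under pics/ and viewed, about 8 in all and at most 12, crops included, and the job is handed in when it is done.

```bash
mkdir -p pics; ls; cat > h.py <<'E'
import numpy as np, cv2
from plant import get_state, read_camera
from scipy.spatial.transform import Rotation as R
def cam(name):
    s=get_state(); c=read_camera(name)
    f=c["img"].shape[0]/2/np.tan(np.radians(c["fov_y"])/2)
    c["K"]=np.array([[f,0,c["cx"]],[0,f,c["cy"]],[0,0,1.]]); c["D"]=np.array(c["distortion"],float)
    if "T" not in c or name=="wrist":
        T=np.eye(4);T[:3,:3]=R.from_quat(s["tcp_rot"]).as_matrix();T[:3,3]=s["eef_pos"]
        c["T"]=T@np.array(c["T_tool_cam"])
    c["T"]=np.array(c["T"]); return c
def ray(c,uv):
    p=cv2.undistortPoints(np.array(uv,float).reshape(-1,1,2),c["K"],c["D"]).reshape(-1,2)
    d=np.c_[p,np.ones(len(p))]@c["T"][:3,:3].T
    return c["T"][:3,3],d/np.linalg.norm(d,axis=1)[:,None]
def plane(c,uv,z):
    o,d=ray(c,uv); return o+d*((z-o[2])/d[:,2])[:,None]
def proj(c,P):
    Ti=np.linalg.inv(c["T"]); rv=cv2.Rodrigues(Ti[:3,:3])[0]
    return cv2.projectPoints(np.array(P,float).reshape(-1,1,3),rv,Ti[:3,3],c["K"],c["D"])[0].reshape(-1,2)
def tri(c1,u1,c2,u2):
    o1,d1=ray(c1,u1);o2,d2=ray(c2,u2);A=np.c_[d1[0],-d2[0]]
    t=np.linalg.lstsq(A,o2-o1,rcond=None)[0];a=o1+t[0]*d1[0];b=o2+t[1]*d2[0]
    return (a+b)/2,np.linalg.norm(a-b)
def save(c,n): cv2.imwrite("pics/"+n+".png",cv2.cvtColor(c["img"],cv2.COLOR_RGB2BGR))
E
python3 - <<'E'
from h import *
import pickle
print(get_state())
for n in("scene","side","wrist"):
    c=cam(n);save(c,n+"0");pickle.dump(c,open(n+"0.pkl","wb"));print(n,c["T"].round(3).tolist(),c["K"][0,0])
a=[cv2.imread(f"pics/{n}0.png") for n in("scene","side")]
cv2.imwrite("pics/both.png",np.vstack(a)[:, :])
E
```

```text
pics
{'time': 0.0, 'qpos': array([ 1.03000301e+00,  2.87219074e-01,  1.57820036e+00,  1.44778270e-06,
        1.27859918e+00, -1.49995806e-01]), 'dq': array([ 2.56570091e-03, -3.57444342e-03,  2.50379267e-04,  1.77846330e-04,
       -1.04446456e-03, -8.15180056e-05]), 'joint_efforts': array([ 4.85551482e-04, -4.05963993e+01, -2.92636675e+01, -2.47390682e-05,
        5.70543401e-03, -5.56967763e-06]), 'eef_pos': array([0.25676102, 0.62356556, 0.24089889]), 'tcp_rot': array([ 0.58792856,  0.39262967, -0.39418211, -0.58719878]), 'contact_force': array([ 0.17884631, -0.17087648,  0.00329491]), 'wrist_torque': array([-0.067211  ,  0.01616829, -0.01116077]), 'opening': 0.9976466307426646}
scene [[0.41, 0.657, -0.633, 1.178], [0.912, -0.282, 0.297, -0.36], [0.017, -0.699, -0.715, 0.78], [0.0, 0.0, 0.0, 1.0]] 469.57010818892667
side [[0.795, -0.442, 0.416, -0.041], [-0.606, -0.598, 0.524, -0.822], [0.017, -0.669, -0.743, 1.13], [0.0, 0.0, 0.0, 1.0]] 528.9565343251029
wrist [[0.381, 0.885, 0.266, 0.19], [0.925, -0.364, -0.112, 0.652], [-0.002, 0.288, -0.958, 0.373], [0.0, 0.0, 0.0, 1.0]] 321.197407107937
```

View pics/scene0.png

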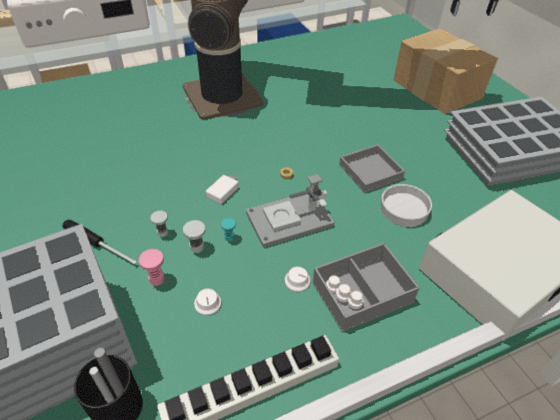

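View pics/side0.png

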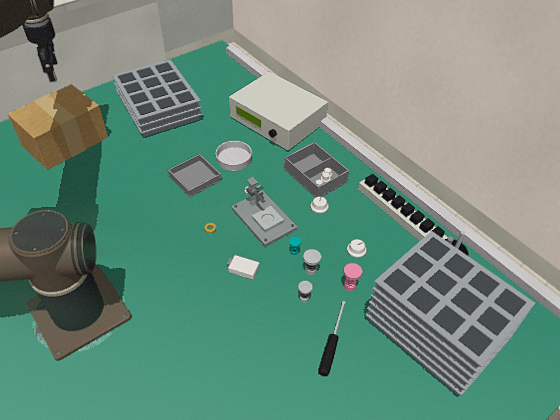

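Scene: the larger steel-capped spring has its cap at about (194,230), or (312,256) in the side view. The smaller grey one is at (159,218). The tester seat is at (283,213), the tray at (372,168) and the tub at (406,205).

```bash
python3 - <<'E'
from h import *
import pickle
a,b=[pickle.load(open(n+"0.pkl","rb")) for n in("scene","side")]
for n,u,v in [("springcap",(194.5,229),(312.5,256)),("small",(159,217),(305,286)),("seat",(283,213),(267,217)),("tray",(372,168),(195,175)),("tub",(406,203),(234,153)),("pointerarea",(315,180),(251,183)),("bush",(287,173),(210,228)),("teal",(229,224),(295,242)),("pink",(151,259),(353,270))]:
    p,e=tri(a,[u],b,[v]);print(n,p.round(3),round(e,4),np.hypot(*p[:2]).round(3))
for n,c,us in [("a",a,[(248,217),(313,195),(332,225),(268,243)]),("b",b,[(233,204),(255,192),(298,232),(270,243)])]:
    print(plane(c,us,.016).round(3).tolist())
big=[cv2.resize(a["img"][140:300,140:440],(800,427),interpolation=cv2.INTER_CUBIC)]
s=b["img"][140:300,150:380];big.append(cv2.resize(s,(800,557),interpolation=cv2.INTER_CUBIC))
cv2.imwrite("pics/s1.png",big[1][:,:,::-1]); cv2.imwrite("pics/a1.png",big[0][:,:,::-1])
E
```

```text
springcap [ 0.533 -0.243  0.058] 0.0019 0.586
small [ 0.464 -0.299  0.051] 0.0001 0.552
seat [ 0.536 -0.045  0.025] 0.0034 0.538
tray [0.47 0.23 0.01] 0.0034 0.523
tub [0.613 0.23  0.021] 0.0001 0.655
pointerarea [0.536 0.029 0.098] 0.0024 0.537
bush [0.396 0.031 0.003] 0.0022 0.397
teal [ 0.534 -0.171  0.042] 0.0037 0.561
pink [ 0.581 -0.341  0.067] 0.0001 0.673
[[0.507, -0.116, 0.016], [0.502, 0.049, 0.016], [0.602, 0.044, 0.016], [0.594, -0.105, 0.016]]
[[0.492, 0.056, 0.016], [0.57, 0.058, 0.016], [0.576, -0.135, 0.016], [0.492, -0.12, 0.016]]
```

View pics/a1.png

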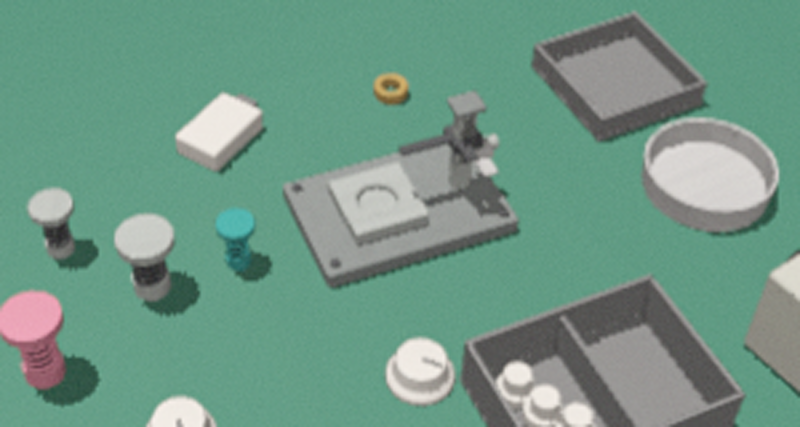

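The crop shows the tester's base corners at (285,187), (335,280) and (517,217), with its column toward world +y. The spring stands alone, with the teal look-alike about 70 mm away. Next I'll plan the move.

```bash
cat >> h.py <<'E'
def plan(target,yaw):
    """shift in tool axes (mm), before turning; then az about tool z (rad). yaw = world angle of tool x"""
    s=get_state(); M=R.from_quat(s["tcp_rot"]).as_matrix()
    d=M.T@(np.array(target)-s["eef_pos"])*1000
    tz=np.array([0,0,-1.]);tx=np.array([np.cos(yaw),np.sin(yaw),0]);G=np.c_[tx,np.cross(tz,tx),tz]
    rv=R.from_matrix(M.T@G).as_rotvec()
    print("t",round(s["time"],2),"pos",np.round(s["eef_pos"],4),"shift mm",d.round(1),"turn",rv.round(3),"force",np.round(s["contact_force"],2),"open",round(s["opening"],3))
E
python3 - <<'E'
from h import *
import pickle
a=pickle.load(open("scene0.pkl","rb"))
u=np.array([(285,187),(335,280),(517,217)])/2.667+140
p=plane(a,u,.016);print(p.round(4))
for v in(p[1]-p[0],p[2]-p[1]): print(np.linalg.norm(v[:2]),np.degrees(np.arctan2(v[1],v[0])))
print(R.from_quat(get_state()["tcp_rot"]).as_matrix().round(3))
for y in(0,np.pi): plan([.533,-.243,.2],y)
E
```

```text
[[ 0.4863 -0.1107  0.016 ]
 [ 0.5965 -0.1119  0.016 ]
 [ 0.5943  0.053   0.016 ]]
0.11019067961159065 -0.6270678300773861
0.16499492916132724 90.78399265515777
[[ 0.381 -0.001 -0.925]
 [ 0.925 -0.002  0.381]
 [-0.002 -1.     0.   ]]
t 0.15 pos [0.2568 0.6237 0.2412] shift mm [-696.1   42.3 -585.5] turn [-1.368  0.918  0.915] force [ 0.3  -0.08 -0.05] open 0.996
t 0.15 pos [0.2568 0.6237 0.2412] shift mm [-696.1   42.3 -585.5] turn [-1.    -1.491 -1.492] force [ 0.3  -0.08 -0.05] open 0.996
```

```bash
sed -i 's/tz=np.array.*$/ty=np.array([0,0,-1.]);tx=np.array([np.cos(yaw),np.sin(yaw),0]);G=np.c_[tx,ty,np.cross(tx,ty)]/' h.py
for i in 1; do :; done
python3 -m inch '[{"x":-29,"z":-24},{"x":-29,"z":-24},{"x":-29,"z":-24},{"x":-29,"z":-24},{"x":-29,"z":-24}]'
python3 -m inch '[{"x":-29,"z":-24},{"x":-29,"z":-24},{"x":-29,"z":-24},{"x":-29,"z":-24},{"x":-29,"z":-24}]'
python3 -m inch '[{"x":-29,"z":-24},{"x":-29,"z":-24},{"x":-29,"z":-24},{"x":-29,"z":-24},{"x":-29,"z":-24}]'
python3 -m inch '[{"x":-29,"z":-24},{"x":-29,"z":-24},{"x":-29,"z":-24},{"x":-29,"z":-24},{"x":-29,"z":-24}]'
python3 -m inch '[{"ay":0.12},{"ay":0.12},{"ay":0.12},{"ay":0.12},{"ay":0.12}]'
python3 -m inch '[{"ay":0.12},{"ay":0.12},{"ay":0.12},{"ay":0.12},{"ay":0.10}]'
python3 -c "
from h import *
plan([.533,-.243,.2],0)"
```

```text
t 0.15 pos [0.2568 0.6237 0.2412] shift mm [-696.1   42.3 -585.5] turn [ 1.00e-03  1.18e+00 -2.00e-03] force [ 0.3  -0.08 -0.05] open 0.996validation failed for argument at $[0]...
validation failed for argument at $[0]...
validation failed for argument at $[0]...
validation failed for argument at $[0]...
validation failed for argument at $[0]...
validation failed for argument at $[0]...
```

All keys seem to be required, so I'll try one full row.

```bash

python3 -m inch '[{"ax":0,"ay":0,"az":0,"x":-29,"y":0,"z":-24,"hand":-1},{"ax":0,"ay":0,"az":0,"x":-29,"y":0,"z":-24,"hand":-1}]'
```

```text
time: 0.32
eef_pos: [0.2788, 0.552, 0.241]
tcp_rot: [0.587, 0.394, -0.395, -0.587]
contact_force: [0.2, -0.9, 0.5]
opening: 0.998
```

```bash

python3 -m inch '[{"ax":0,"ay":0,"az":0,"x":-29,"y":0,"z":-24,"hand":-1},{"ax":0,"ay":0,"az":0,"x":-29,"y":0,"z":-24,"hand":-1},{"ax":0,"ay":0,"az":0,"x":-29,"y":0,"z":-24,"hand":-1},{"ax":0,"ay":0,"az":0,"x":-29,"y":0,"z":-24,"hand":-1},{"ax":0,"ay":0,"az":0,"x":-29,"y":0,"z":-24,"hand":-1}]'
python3 -m inch '[{"ax":0,"ay":0,"az":0,"x":-29,"y":0,"z":-24,"hand":-1},{"ax":0,"ay":0,"az":0,"x":-29,"y":0,"z":-24,"hand":-1},{"ax":0,"ay":0,"az":0,"x":-29,"y":0,"z":-24,"hand":-1},{"ax":0,"ay":0,"az":0,"x":-29,"y":0,"z":-24,"hand":-1},{"ax":0,"ay":0,"az":0,"x":-29,"y":0,"z":-24,"hand":-1}]'
python3 -m inch '[{"ax":0,"ay":0,"az":0,"x":-29,"y":0,"z":-24,"hand":-1},{"ax":0,"ay":0,"az":0,"x":-29,"y":0,"z":-24,"hand":-1},{"ax":0,"ay":0,"az":0,"x":-29,"y":0,"z":-24,"hand":-1},{"ax":0,"ay":0,"az":0,"x":-29,"y":0,"z":-24,"hand":-1},{"ax":0,"ay":0,"az":0,"x":-29,"y":0,"z":-24,"hand":-1}]'
python3 -m inch '[{"ax":0,"ay":0.12,"az":0,"x":0,"y":0,"z":0,"hand":-1},{"ax":0,"ay":0.12,"az":0,"x":0,"y":0,"z":0,"hand":-1},{"ax":0,"ay":0.12,"az":0,"x":0,"y":0,"z":0,"hand":-1},{"ax":0,"ay":0.12,"az":0,"x":0,"y":0,"z":0,"hand":-1},{"ax":0,"ay":0.12,"az":0,"x":0,"y":0,"z":0,"hand":-1}]'
python3 -m inch '[{"ax":0,"ay":0.12,"az":0,"x":0,"y":0,"z":0,"hand":-1},{"ax":0,"ay":0.12,"az":0,"x":0,"y":0,"z":0,"hand":-1},{"ax":0,"ay":0.12,"az":0,"x":0,"y":0,"z":0,"hand":-1},{"ax":0,"ay":0.12,"az":0,"x":0,"y":0,"z":0,"hand":-1},{"ax":0,"ay":0.1,"az":0,"x":0,"y":0,"z":0,"hand":-1}]'
python3 -c "
from h import *
plan([.533,-.243,.2],0);print(get_state()['qpos'])"
```

```text
time: 0.73
eef_pos: [0.335, 0.3706, 0.242]
tcp_rot: [0.587, 0.393, -0.394, -0.587]
contact_force: [1.2, -0.3, -0.2]
opening: 1.001
time: 1.15
eef_pos: [0.3907, 0.1909, 0.2422]
tcp_rot: [0.588, 0.394, -0.393, -0.587]
contact_force: [-0.0, 0.5, -0.3]
opening: 0.999
time: 1.57
eef_pos: [0.4465, 0.011, 0.2423]
tcp_rot: [0.588, 0.393, -0.393, -0.588]
contact_force: [0.5, 0.2, -0.5]
opening: 1.0
time: 1.98
eef_pos: [0.4463, 0.0127, 0.242]
tcp_rot: [-0.678, -0.2, 0.2, 0.678]
contact_force: [-0.4, 0.7, -0.1]
opening: 1.0
time: 2.4
eef_pos: [0.4463, 0.0129, 0.242]
tcp_rot: [-0.707, 0.002, -0.002, 0.707]
contact_force: [-0.2, 0.2, 0.2]
opening: 1.004
t 2.4 pos [0.4463 0.0129 0.242 ] shift mm [  88.2   41.9 -255.4] turn [-0.    -0.006 -0.001] force [-0.21  0.16  0.2 ] open 1.004
[-1.99085811e-01 -2.40027210e-01  2.11347735e+00 -5.82775487e-05
  1.26871305e+00 -1.93357171e-01]
```

```bash

python3 -m inch '[{"ax":0,"ay":0,"az":0,"x":13,"y":0,"z":-36,"hand":-1},{"ax":0,"ay":0,"az":0,"x":13,"y":0,"z":-36,"hand":-1},{"ax":0,"ay":0,"az":0,"x":13,"y":0,"z":-36,"hand":-1},{"ax":0,"ay":0,"az":0,"x":13,"y":0,"z":-36,"hand":-1}]'
python3 -c "
from h import *
c=cam('wrist');save(c,'w1');import pickle;pickle.dump(c,open('w1.pkl','wb'))"
python3 -m inch '[{"ax":0,"ay":0,"az":0,"x":13,"y":0,"z":-36,"hand":-1},{"ax":0,"ay":0,"az":0,"x":13,"y":0,"z":-37,"hand":-1},{"ax":0,"ay":0,"az":0,"x":10,"y":0,"z":-37,"hand":-1},{"ax":0,"ay":0,"az":0,"x":0,"y":0,"z":0,"hand":-1}]'
python3 -c "
from h import *
plan([.533,-.243,.2],0)
c=cam('wrist');save(c,'w2');import pickle;pickle.dump(c,open('w2.pkl','wb'))
w1=pickle.load(open('w1.pkl','rb'))
for k in (w1,c): print(proj(k,[[.533,-.243,.064],[.539,-.046,.021]]).round(0),k['T'][:3,3].round(3))
cv2.imwrite('pics/w12.png',cv2.resize(np.vstack([w1['img'],c['img']]),(400,600),interpolation=cv2.INTER_AREA)[:,:,::-1])"
```

```text
time: 2.73
eef_pos: [0.4987, -0.1325, 0.2422]
tcp_rot: [-0.707, -0.0, 0.0, 0.707]
contact_force: [-0.3, 0.5, 0.1]
opening: 0.996
time: 3.12
eef_pos: [0.5353, -0.2468, 0.2417]
tcp_rot: [0.708, -0.002, 0.002, -0.706]
contact_force: [0.1, 1.2, 0.3]
opening: 0.999
t 3.12 pos [ 0.5353 -0.2468  0.2417] shift mm [-2.3 41.7  3.9] turn [ 0.003 -0.005  0.   ] force [0.11 1.23 0.32] open 0.999
[[314. 291.]
 [321. 102.]] [ 0.5   -0.059  0.375]
[[280. 188.]
 [285. -29.]] [ 0.537 -0.173  0.374]
```

View pics/w12.png

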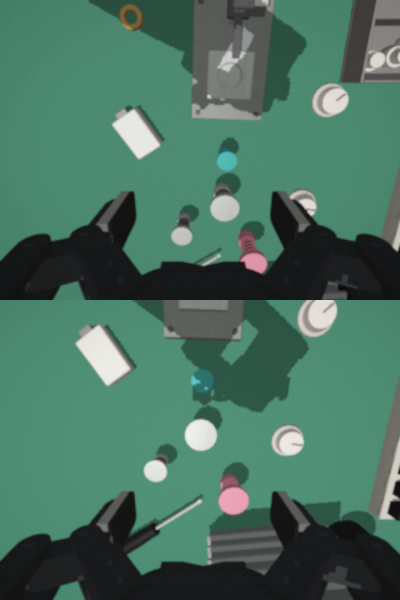

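The wrist views agree with the estimates: the spring cap is at (281,189) in w2 against (280,188) predicted, and the seat is at about (322,106) in w1. I'll refine the cap centre and height with contours.

```bash
python3 - <<'E'
from h import *
import pickle
C={n:pickle.load(open(n+".pkl","rb")) for n in("w1","w2","scene0","side0")}
g={"w1":(314,291),"w2":(281,189),"scene0":(194.5,229),"side0":(312.5,256)};E={}
for n,c in C.items():
    hsv=cv2.cvtColor(c["img"],cv2.COLOR_RGB2HSV); m=((hsv[...,1]<40)&(hsv[...,2]>120)).astype(np.uint8)
    k,l,st,ce=cv2.connectedComponentsWithStats(m)
    u,v=map(int,g[n]);i=l[v,u];cn=cv2.findContours((l==i).astype(np.uint8),0,1)[0][0]
    hull=cv2.convexHull(cn);E[n]=cv2.fitEllipse(hull) if len(hull)>5 else None;print(n,i,st[i],E[n])
for a,b in(("w1","w2"),("w2","scene0"),("w2","side0"),("w1","side0"),("w1","scene0"),("scene0","side0")):
    p,e=tri(C[a],[E[a][0]],C[b],[E[b][0]]);print(a,b,p.round(4),round(e,4))
E
```

```text
w1 11 [ 294  273   42   37 1217] ((314.1733703613281, 290.86590576171875), (37.001792907714844, 41.497310638427734), 85.36627960205078)
w2 7 [ 258  166   46   46 1647] ((280.6463623046875, 188.44454956054688), (45.28003692626953, 45.81718826293945), 84.9294662475586)
scene0 35 [183 220  22  19 327] ((193.6640167236328, 228.8727264404297), (18.556867599487305, 22.51049041748047), 80.18219757080078)
side0 49 [303 249  18  16 218] ((311.6422119140625, 256.72760009765625), (15.653096199035645, 17.65114974975586), 89.11304473876953)
w1 w2 [ 0.5333 -0.2437  0.0621] 0.0001
w2 scene0 [ 0.5334 -0.244   0.0607] 0.0
w2 side0 [ 0.5321 -0.2442  0.056 ] 0.0031
w1 side0 [ 0.5317 -0.245   0.0582] 0.0042
w1 scene0 [ 0.5335 -0.2442  0.061 ] 0.0004
scene0 side0 [ 0.5302 -0.2437  0.057 ] 0.0005
```

```bash

python3 -m inch '[{"ax":0,"ay":-0.005,"az":0,"x":-2,"y":35,"z":3,"hand":-1},{"ax":0,"ay":0,"az":0,"x":0,"y":35,"z":0,"hand":-1},{"ax":0,"ay":0,"az":0,"x":0,"y":35,"z":0,"hand":-1},{"ax":0,"ay":0,"az":0,"x":0,"y":35,"z":0,"hand":-1},{"ax":0,"ay":0,"az":0,"x":0,"y":25,"z":0,"hand":-1}]'
python3 -m inch '[{"ax":0,"ay":0,"az":0,"x":0,"y":15,"z":0,"hand":-1},{"ax":0,"ay":0,"az":0,"x":0,"y":15,"z":0,"hand":-1},{"ax":0,"ay":0,"az":0,"x":0,"y":0,"z":0,"hand":-1},{"ax":0,"ay":0,"az":0,"x":0,"y":0,"z":0,"hand":-1}]'
python3 -c "
from h import *
plan([.533,-.244,.047],0)"
```

```text
time: 3.58
eef_pos: [0.5307, -0.2359, 0.0739]
tcp_rot: [-0.706, -0.001, 0.003, 0.708]
contact_force: [-0.3, -0.5, -0.7]
opening: 1.0
time: 3.92
eef_pos: [0.5318, -0.2368, 0.0466]
tcp_rot: [-0.707, -0.001, 0.003, 0.708]
contact_force: [0.1, -0.1, 0.1]
opening: 0.994
t 3.92 pos [ 0.5318 -0.2368  0.0466] shift mm [ 1.2 -0.5 -7.2] turn [-0.002  0.006 -0.002] force [ 0.1  -0.05  0.1 ] open 0.994
```

```bash

python3 -m inch '[{"ax":0,"ay":0.005,"az":0,"x":1,"y":0,"z":-7,"hand":-1},{"ax":0,"ay":0,"az":0,"x":0,"y":0,"z":0,"hand":-1},{"ax":0,"ay":0,"az":0,"x":0,"y":0,"z":0,"hand":-1}]'
python3 -c "
from h import *
plan([.533,-.244,.047],0)
c=cam('wrist');save(c,'w3')"
python3 -m inch '[{"ax":0,"ay":0,"az":0,"x":0,"y":0,"z":0,"hand":1},{"ax":0,"ay":0,"az":0,"x":0,"y":0,"z":0,"hand":1},{"ax":0,"ay":0,"az":0,"x":0,"y":0,"z":0,"hand":1},{"ax":0,"ay":0,"az":0,"x":0,"y":0,"z":0,"hand":1},{"ax":0,"ay":0,"az":0,"x":0,"y":0,"z":0,"hand":1}]' 50
python3 -m inch '[{"ax":0,"ay":0,"az":0,"x":0,"y":0,"z":0,"hand":1},{"ax":0,"ay":0,"az":0,"x":0,"y":0,"z":0,"hand":1},{"ax":0,"ay":0,"az":0,"x":0,"y":0,"z":0,"hand":1},{"ax":0,"ay":0,"az":0,"x":0,"y":0,"z":0,"hand":1},{"ax":0,"ay":0,"az":0,"x":0,"y":0,"z":0,"hand":1}]' 50
python3 -c "
from h import *
c=cam('wrist');save(c,'w4')
b=cam('side');a=cam('scene');save(b,'side4')
I=np.hstack([cv2.resize(c['img'],(400,300)),cv2.resize(a['img'][180:270,140:260],(400,300))])
cv2.imwrite('pics/v4.png',I[:,:,::-1])"
```

```text
time: 4.17
eef_pos: [0.5346, -0.2461, 0.0491]
tcp_rot: [0.708, 0.001, 0.001, -0.706]
contact_force: [-0.0, 0.3, 0.1]
opening: 0.999
t 4.17 pos [ 0.5346 -0.2461  0.0491] shift mm [-1.6  2.1  2.1] turn [ 0.002 -0.     0.003] force [-0.01  0.34  0.11] open 0.999
time: 4.63
eef_pos: [0.5336, -0.2451, 0.0475]
tcp_rot: [0.707, -0.0, -0.0, -0.707]
contact_force: [-0.8, 0.2, 0.5]
opening: 0.495
time: 5.05
eef_pos: [0.5336, -0.2452, 0.0474]
tcp_rot: [0.707, 0.0, 0.0, -0.707]
contact_force: [-1.0, -0.3, 1.1]
opening: 0.494
```

View pics/v4.png

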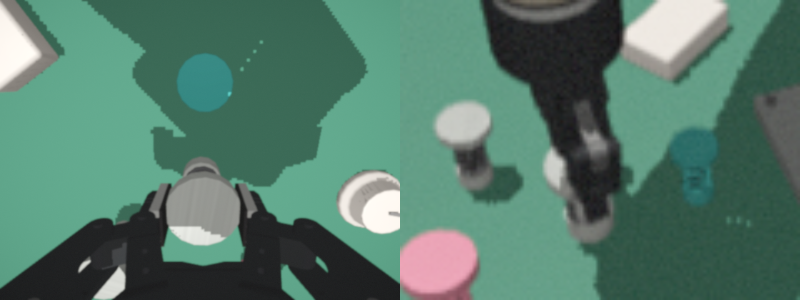

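The spring is gripped squarely: its cap sits centrally between the pads and the foot is upright. Next I'll lift it and measure the seat.

```bash

python3 -m inch '[{"ax":0,"ay":0,"az":0,"x":0,"y":-10,"z":0,"hand":1},{"ax":0,"ay":0,"az":0,"x":0,"y":-25,"z":0,"hand":1},{"ax":0,"ay":0,"az":0,"x":0,"y":-35,"z":0,"hand":1},{"ax":0,"ay":0,"az":0,"x":0,"y":-35,"z":0,"hand":1},{"ax":0,"ay":0,"az":0,"x":0,"y":-20,"z":0,"hand":1}]'
python3 -m inch '[{"ax":0,"ay":0,"az":0,"x":0,"y":0,"z":0,"hand":1},{"ax":0,"ay":0,"az":0,"x":0,"y":0,"z":0,"hand":1},{"ax":0,"ay":0,"az":0,"x":0,"y":0,"z":0,"hand":1}]'
python3 - <<'E'
from h import *
import pickle
plan([.539,-.046,.172],0)
c=cam('wrist');save(c,'w5');pickle.dump(c,open('w5.pkl','wb'))
k=pickle.load(open('w1.pkl','rb'))
A=cv2.resize(c['img'],(400,300))
B=cv2.resize(k['img'][0:170,250:400],(400,453),interpolation=cv2.INTER_CUBIC)
o=np.zeros((453,800,3),np.uint8);o[:300,:400]=A;o[:,400:]=B
cv2.imwrite('pics/v5.png',o[:,:,::-1])
E
```

```text
time: 5.62
eef_pos: [0.5348, -0.2459, 0.1769]
tcp_rot: [0.708, 0.002, 0.002, -0.706]
contact_force: [0.5, -0.8, -0.3]
opening: 0.494
time: 5.87
eef_pos: [0.5326, -0.2444, 0.1707]
tcp_rot: [-0.707, 0.001, 0.001, 0.708]
contact_force: [-1.7, 0.1, -0.7]
opening: 0.491
t 5.87 pos [ 0.5326 -0.2444  0.1707] shift mm [  6.4  -1.  198.4] turn [-0.002  0.    -0.002] force [-1.71  0.14 -0.74] open 0.491
```

View pics/v5.png

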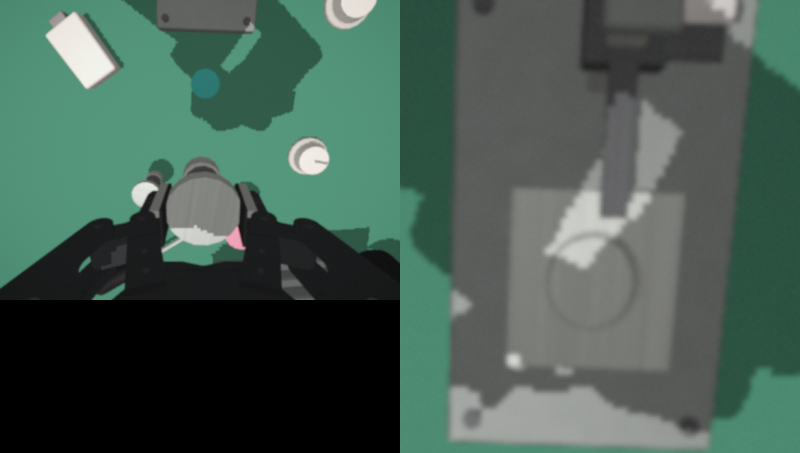

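The wrist crop gives the seat circle at full-image (321.6,105.4). The spring hangs upright, with its foot visible at (200,165) in the half-scale picture.

```bash
python3 - <<'E'
from h import *
import pickle
w1,w5=[pickle.load(open(n+".pkl","rb")) for n in("w1","w5")]
f=lambda q:np.array(q,float)/2.667+[250-150,0]
print("seat",plane(w1,f([(591,281)]),.028).round(4))
bc=plane(w1,f([(512,188),(684,194),(670,370),(508,370)]),.028);print("block",bc.round(4).tolist(),bc.mean(0).round(4))
d=bc[1]-bc[0];print(np.degrees(np.arctan2(d[1],d[0])))
# cap & foot in w5 (half scale*1.4), z by TCP
s=get_state();print(s["eef_pos"],s["contact_force"])
z=s["eef_pos"][2]
i=w5["img"]; 
# cap outline extremes
print("cap",plane(w5,np.array([(166,210),(240,210),(203,174),(203,246)])*1.4,z+.0135).round(4).tolist())
print("foot L/R/top at foot-top height",plane(w5,np.array([(184,165),(218,165),(201,156)])*1.4,z-.0474+.008).round(4).tolist())
cv2.imwrite('pics/v6.png',cv2.resize(i[190:360,200:370],(600,600),interpolation=cv2.INTER_CUBIC)[:,:,::-1])
E
```

```text
seat [[ 0.5386 -0.0497  0.028 ]]
block [[0.508, -0.0169, 0.028], [0.5721, -0.019, 0.028], [0.5709, -0.0831, 0.028], [0.5069, -0.083, 0.028]] [ 0.5395 -0.0505  0.028 ]
-1.8723530894052764
[ 0.53223973 -0.24423533  0.16982318] [ 0.89943757  0.01412446 -2.56403972]
cap [[0.5124, -0.2434, 0.1833], [0.556, -0.2433, 0.1833], [0.5342, -0.2205, 0.1833], [0.5342, -0.2686, 0.1833]]
foot L/R/top at foot-top height [[0.5189, -0.2345, 0.1304], [0.5461, -0.2345, 0.1304], [0.5325, -0.2269, 0.1304]]
```

View pics/v6.png

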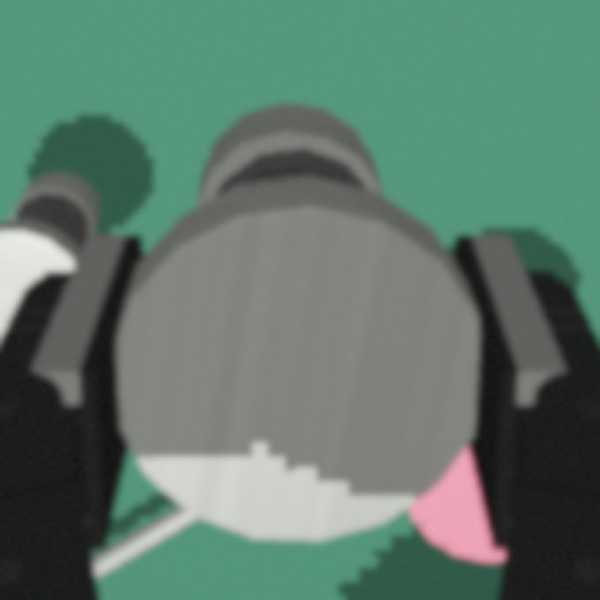

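The foot and cap look coaxial. The seat y estimates differ by about 4 mm (-0.046 against -0.050), so I'll hover over the seat and look again.

```bash

python3 -m inch '[{"ax":0,"ay":0,"az":0,"x":1,"y":0,"z":16,"hand":1},{"ax":0,"ay":0,"az":0,"x":1,"y":0,"z":32,"hand":1},{"ax":0,"ay":0,"az":0,"x":1,"y":0,"z":35,"hand":1},{"ax":0,"ay":0,"az":0,"x":1,"y":0,"z":35,"hand":1},{"ax":0,"ay":0,"az":0,"x":1,"y":0,"z":35,"hand":1}]'
python3 -m inch '[{"ax":0,"ay":0,"az":0,"x":1,"y":0,"z":28,"hand":1},{"ax":0,"ay":0,"az":0,"x":0,"y":0,"z":15,"hand":1},{"ax":0,"ay":0,"az":0,"x":0,"y":0,"z":0,"hand":1},{"ax":0,"ay":0,"az":0,"x":0,"y":0,"z":0,"hand":1},{"ax":0,"ay":0,"az":0,"x":0,"y":0,"z":0,"hand":1}]'
python3 - <<'E'
from h import *
import pickle
plan([.539,-.048,.12],0)
c=cam('wrist');save(c,'w7');pickle.dump(c,open('w7.pkl','wb'));pickle.dump((cam('scene'),cam('side')),open('ss7.pkl','wb'))
cv2.imwrite('pics/v7.png',cv2.resize(c['img'][100:400,80:480],(800,600),interpolation=cv2.INTER_CUBIC)[:,:,::-1])
E
```

```text
time: 6.33
eef_pos: [0.5371, -0.0896, 0.1702]
tcp_rot: [-0.706, 0.002, 0.001, 0.708]
contact_force: [0.9, 0.9, -1.0]
opening: 0.493
time: 6.75
eef_pos: [0.539, -0.0492, 0.1713]
tcp_rot: [-0.707, 0.001, 0.001, 0.707]
contact_force: [-0.6, -0.6, -1.8]
opening: 0.497
t 6.75 pos [ 0.539  -0.0492  0.1713] shift mm [ 0.1 51.3  1.1] turn [-0.     0.    -0.002] force [-0.6  -0.58 -1.77] open 0.497
```

View pics/v7.png

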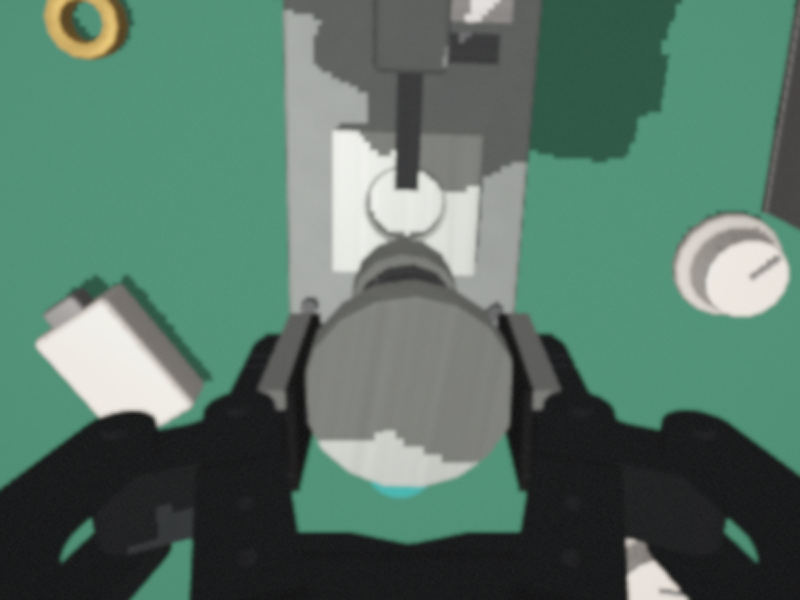

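In v7 the seat circle is centred at (406,201), full-image (283,200.7), and the foot's far edge is at (405,238). I'll compute the offset between the two.

```bash
python3 - <<'E'
from h import *
import pickle
w=pickle.load(open("w7.pkl","rb")); f=lambda q:np.array(q,float)/2+[80,100]
print("seat edges L R T B",plane(w,f([(367,201),(445,201),(406,165),(406,237)]),.028).round(4).tolist())
bc=plane(w,f([(332,130),(482,135),(475,275),(332,270)]),.028);print("block",bc.round(4).tolist(),bc.mean(0).round(4))
z=.1713-.0474
print("foot far edge/L/R",plane(w,f([(405,238),(354,290),(456,290)]),z).round(4).tolist())
print("cap L R far near",plane(w,f([(306,380),(513,380),(410,286),(410,488)]),.1713+.0135).round(4).tolist())
# blade tip top face z~.078
print("blade tip L,R",plane(w,f([(397,188),(418,188)]),.078).round(4).tolist())
# project scene/side expectations
a,b=pickle.load(open("ss7.pkl","rb"))
P=[[.539,-.049,.124],[.539,-.049,.185],[.5388,-.048,.028]]
o=np.zeros((300,800,3),np.uint8)
for k,(c) in enumerate((a,b)):
    q=proj(c,P).mean(0).astype(int);x0,y0=q-[53,40];print(x0,y0,proj(c,P).round(1).tolist())
    o[:,400*k:400*k+400]=cv2.resize(c["img"][y0:y0+80,x0:x0+106],(400,300),interpolation=cv2.INTER_CUBIC)
cv2.imwrite("pics/v8.png",o[:,:,::-1])
E
```

```text
seat edges L R T B [[0.522, -0.0483, 0.028], [0.5566, -0.0483, 0.028], [0.5393, -0.0321, 0.028], [0.5393, -0.0651, 0.028]]
block [[0.5076, -0.0169, 0.028], [0.572, -0.019, 0.028], [0.5709, -0.0834, 0.028], [0.5053, -0.081, 0.028]] [ 0.539  -0.0501  0.028 ]
foot far edge/L/R [[0.5395, -0.0344, 0.1239], [0.5241, -0.0509, 0.1239], [0.5549, -0.0508, 0.1239]]
cap L R far near [[0.5193, -0.0457, 0.1848], [0.5624, -0.0456, 0.1848], [0.541, -0.0246, 0.1848], [0.541, -0.0724, 0.1848]]
blade tip L,R [[0.5363, -0.0303, 0.078], [0.5439, -0.0303, 0.078]]
229 145 [[282.7, 182.2], [283.4, 159.3], [282.0, 214.0]]
215 154 [[268.5, 192.1], [268.6, 175.5], [268.1, 216.0]]
```

Foot and seat agree within 1 mm in x and y, and the blade tip confirms seat y at about -0.0488. I'll descend.

```bash

python3 -m inch '[{"ax":0,"ay":0,"az":0,"x":0,"y":20,"z":0,"hand":1},{"ax":0,"ay":0,"az":0,"x":0,"y":25,"z":0,"hand":1},{"ax":0,"ay":0,"az":0,"x":0,"y":22,"z":0,"hand":1},{"ax":0,"ay":0,"az":0,"x":0,"y":15,"z":0,"hand":1},{"ax":0,"ay":0,"az":0,"x":0,"y":4,"z":0,"hand":1}]'
python3 -m inch '[{"ax":0,"ay":0,"az":0,"x":0,"y":0,"z":0,"hand":1},{"ax":0,"ay":0,"az":0,"x":0,"y":0,"z":0,"hand":1},{"ax":0,"ay":0,"az":0,"x":0,"y":0,"z":0,"hand":1},{"ax":0,"ay":0,"az":0,"x":0,"y":0,"z":0,"hand":1}]'
python3 - <<'E'
from h import *
import pickle
F=[]
for i in range(12):
    c=cam('wrist');s=get_state();F.append(s["contact_force"])
print(np.mean(F,0).round(2),np.std(F,0).round(2))
plan([.539,-.0487,.0754],0)
save(c,'w9');pickle.dump(c,open('w9.pkl','wb'))
cv2.imwrite('pics/v9.png',cv2.resize(c['img'][100:400,80:480],(800,600),interpolation=cv2.INTER_CUBIC)[:,:,::-1])
E
```

```text
time: 7.32
eef_pos: [0.5373, -0.0495, 0.083]
tcp_rot: [-0.707, 0.003, 0.002, 0.708]
contact_force: [0.0, -1.0, -1.6]
opening: 0.492
time: 7.65
eef_pos: [0.5407, -0.0496, 0.088]
tcp_rot: [0.707, 0.001, 0.001, -0.707]
contact_force: [0.4, 1.0, -1.4]
opening: 0.49
[ 0.19 -0.13 -1.28] [0.72 0.6  0.27]
t 8.25 pos [ 0.5395 -0.0491  0.0863] shift mm [-0.5 10.9  0.4] turn [ 0.  0. -0.] force [-0.57 -0.53 -1.47] open 0.496
```

View pics/v9.png

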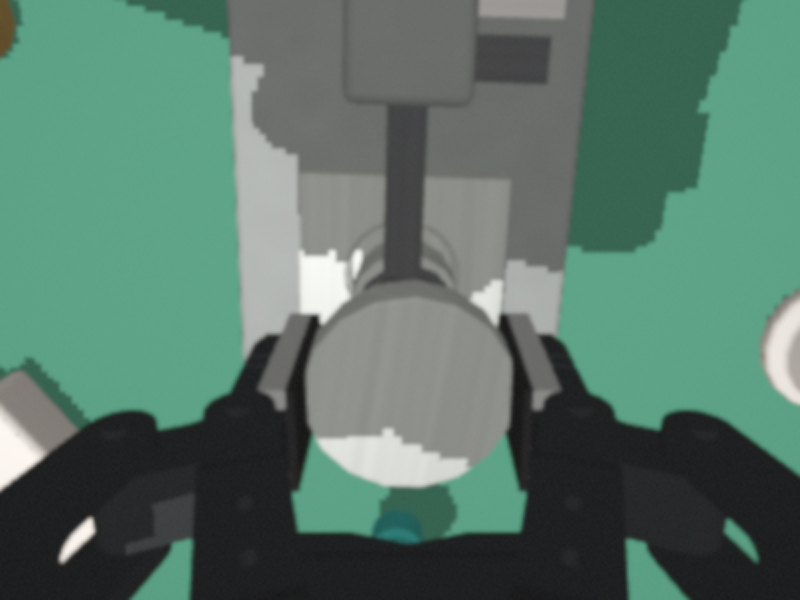

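v9 shows the foot just above the seat rim, concentric to about 1 mm and clear of the blade. The force baseline is -1.3 N. I'll lower it slowly.

```bash

python3 -m inch '[{"ax":0,"ay":0,"az":0,"x":0,"y":3,"z":0.3,"hand":1},{"ax":0,"ay":0,"az":0,"x":0,"y":3,"z":0,"hand":1},{"ax":0,"ay":0,"az":0,"x":0,"y":2,"z":0,"hand":1},{"ax":0,"ay":0,"az":0,"x":0,"y":1,"z":0,"hand":1},{"ax":0,"ay":0,"az":0,"x":0,"y":1,"z":0,"hand":1}]'
python3 -m inch '[{"ax":0,"ay":0,"az":0,"x":0,"y":1,"z":0,"hand":1},{"ax":0,"ay":0,"az":0,"x":0,"y":1,"z":0,"hand":1},{"ax":0,"ay":0,"az":0,"x":0,"y":1,"z":0,"hand":1},{"ax":0,"ay":0,"az":0,"x":0,"y":0,"z":0,"hand":1}]'
python3 -m inch '[{"ax":0,"ay":0,"az":0,"x":0,"y":1,"z":0,"hand":1},{"ax":0,"ay":0,"az":0,"x":0,"y":1,"z":0,"hand":1},{"ax":0,"ay":0,"az":0,"x":0,"y":0,"z":0,"hand":1}]'
python3 -m inch '[{"ax":0,"ay":0,"az":0,"x":0,"y":1,"z":0,"hand":1},{"ax":0,"ay":0,"az":0,"x":0,"y":1,"z":0,"hand":1},{"ax":0,"ay":0,"az":0,"x":0,"y":0,"z":0,"hand":1}]'
```

```text
time: 8.67
eef_pos: [0.5394, -0.0488, 0.0759]
tcp_rot: [-0.707, 0.0, 0.0, 0.707]
contact_force: [-1.1, -0.1, -1.4]
opening: 0.496
time: 9.0
eef_pos: [0.5395, -0.0489, 0.0732]
tcp_rot: [0.707, -0.0, -0.0, -0.707]
contact_force: [0.1, 0.3, -2.3]
opening: 0.496
time: 9.25
eef_pos: [0.5397, -0.0489, 0.0714]
tcp_rot: [0.707, 0.0, 0.0, -0.707]
contact_force: [0.2, 0.1, -0.9]
opening: 0.497
time: 9.5
eef_pos: [0.5397, -0.0489, 0.0693]
tcp_rot: [0.707, 0.0, 0.0, -0.707]
contact_force: [-0.6, -0.6, -0.6]
opening: 0.496
```

```bash

python3 -m inch '[{"ax":0,"ay":0,"az":0,"x":0,"y":1,"z":0,"hand":1},{"ax":0,"ay":0,"az":0,"x":0,"y":0,"z":0,"hand":1},{"ax":0,"ay":0,"az":0,"x":0,"y":0,"z":0,"hand":1}]'
python3 -m inch '[{"ax":0,"ay":0,"az":0,"x":0,"y":1,"z":0,"hand":1},{"ax":0,"ay":0,"az":0,"x":0,"y":0,"z":0,"hand":1},{"ax":0,"ay":0,"az":0,"x":0,"y":0,"z":0,"hand":1}]'
python3 -m inch '[{"ax":0,"ay":0,"az":0,"x":0,"y":1,"z":0,"hand":1},{"ax":0,"ay":0,"az":0,"x":0,"y":0,"z":0,"hand":1},{"ax":0,"ay":0,"az":0,"x":0,"y":0,"z":0,"hand":1}]'
python3 -m inch '[{"ax":0,"ay":0,"az":0,"x":0,"y":1,"z":0,"hand":1},{"ax":0,"ay":0,"az":0,"x":0,"y":0,"z":0,"hand":1},{"ax":0,"ay":0,"az":0,"x":0,"y":0,"z":0,"hand":1}]'
```

```text
time: 9.75
eef_pos: [0.5397, -0.0489, 0.0685]
tcp_rot: [0.707, 0.0, 0.0, -0.707]
contact_force: [-0.9, -1.4, 1.1]
opening: 0.491
time: 10.0
eef_pos: [0.5397, -0.0489, 0.0676]
tcp_rot: [0.707, 0.0, 0.0, -0.707]
contact_force: [-0.8, -1.6, 2.4]
opening: 0.491
time: 10.25
eef_pos: [0.5397, -0.0489, 0.0666]
tcp_rot: [0.707, 0.0, 0.0, -0.707]
contact_force: [-2.4, -2.2, 4.9]
opening: 0.491
time: 10.5
eef_pos: [0.5397, -0.0489, 0.0658]
tcp_rot: [0.707, 0.0, -0.0, -0.707]
contact_force: [-2.8, -0.4, 6.0]
opening: 0.49
```

```bash

python3 -m inch '[{"ax":0,"ay":0,"az":0,"x":0,"y":1,"z":0,"hand":1},{"ax":0,"ay":0,"az":0,"x":0,"y":0,"z":0,"hand":1},{"ax":0,"ay":0,"az":0,"x":0,"y":0,"z":0,"hand":1}]'
python3 -m inch '[{"ax":0,"ay":0,"az":0,"x":0,"y":1,"z":0,"hand":1},{"ax":0,"ay":0,"az":0,"x":0,"y":0,"z":0,"hand":1},{"ax":0,"ay":0,"az":0,"x":0,"y":0,"z":0,"hand":1}]'
python3 - <<'E'
from h import *
F=[]
for i in range(8):
    c=cam('wrist');s=get_state();F.append(np.r_[s["contact_force"],s["eef_pos"][2]*1000])
print(np.mean(F,0).round(2),np.std(F,0).round(2))
E
```

```text
time: 10.75
eef_pos: [0.5398, -0.049, 0.065]
tcp_rot: [0.707, 0.0, -0.0, -0.707]
contact_force: [-3.1, -1.1, 6.2]
opening: 0.496
time: 11.0
eef_pos: [0.5398, -0.049, 0.0643]
tcp_rot: [0.707, 0.0, -0.0, -0.707]
contact_force: [-4.4, -1.0, 8.7]
opening: 0.49
[-3.99 -0.75  8.14 64.28] [0.44 0.67 0.46 0.01]
```

A lateral reaction of -4 N in x has built up, so I'll shift slightly in -x to centre it.

```bash

python3 -m inch '[{"ax":0,"ay":0,"az":0,"x":-0.7,"y":0,"z":-0.2,"hand":1},{"ax":0,"ay":0,"az":0,"x":0,"y":0,"z":0,"hand":1},{"ax":0,"ay":0,"az":0,"x":0,"y":0,"z":0,"hand":1}]'
python3 - <<'E'
from h import *
F=[]
for i in range(6):
    c=cam('wrist');s=get_state();F.append(np.r_[s["contact_force"],s["eef_pos"]*1000,s["wrist_torque"]])
print(np.mean(F,0).round(2),np.std(F,0).round(2))
E
```

```text
time: 11.65
eef_pos: [0.5396, -0.0492, 0.0645]
tcp_rot: [0.707, 0.0, 0.001, -0.707]
contact_force: [-2.4, 0.2, 7.7]
opening: 0.492
[-3.0000e+00 -6.3000e-01  7.9300e+00  5.3962e+02 -4.9180e+01  6.4470e+01
 -6.0000e-02  4.6000e-01 -1.0000e-02] [0.54 0.4  0.47 0.02 0.01 0.02 0.01 0.02 0.03]
```

```bash

python3 -m inch '[{"ax":0,"ay":0,"az":0,"x":-1.5,"y":0,"z":0,"hand":1},{"ax":0,"ay":0,"az":0,"x":0,"y":1,"z":0,"hand":1},{"ax":0,"ay":0,"az":0,"x":0,"y":0,"z":0,"hand":1},{"ax":0,"ay":0,"az":0,"x":0,"y":0,"z":0,"hand":1}]'
python3 - <<'E'
from h import *
F=[]
for i in range(6):
    c=cam('wrist');s=get_state();F.append(np.r_[s["contact_force"],s["eef_pos"]*1000,s["wrist_torque"]])
print(np.mean(F,0).round(2),np.std(F,0).round(2))
E
```

```text
time: 12.28
eef_pos: [0.5392, -0.0493, 0.0641]
tcp_rot: [0.707, 0.001, 0.002, -0.707]
contact_force: [-1.8, 0.1, 8.4]
opening: 0.493
[-1.3300e+00  2.6000e-01  8.5100e+00  5.3921e+02 -4.9310e+01  6.4090e+01
  1.0000e-02  1.6000e-01  0.0000e+00] [0.25 0.47 0.26 0.01 0.01 0.01 0.02 0.02 0.02]
```

```bash

python3 -m inch '[{"ax":0,"ay":0,"az":0,"x":-0.5,"y":1,"z":0,"hand":1},{"ax":0,"ay":0,"az":0,"x":0,"y":1,"z":0,"hand":1},{"ax":0,"ay":0,"az":0,"x":0,"y":0,"z":0,"hand":1},{"ax":0,"ay":0,"az":0,"x":0,"y":0,"z":0,"hand":1}]'
python3 -m inch '[{"ax":0,"ay":0,"az":0,"x":0,"y":1,"z":0,"hand":1},{"ax":0,"ay":0,"az":0,"x":0,"y":0,"z":0,"hand":1},{"ax":0,"ay":0,"az":0,"x":0,"y":0,"z":0,"hand":1}]'
python3 - <<'E'
from h import *
F=[]
for i in range(8):
    c=cam('wrist');s=get_state();F.append(np.r_[s["contact_force"],s["eef_pos"]*1000,s["wrist_torque"]])
print(np.mean(F,0).round(2),np.std(F,0).round(2))
E
```

```text
time: 12.92
eef_pos: [0.5392, -0.0494, 0.0627]
tcp_rot: [0.707, 0.002, 0.002, -0.707]
contact_force: [-1.5, 0.9, 11.0]
opening: 0.491
time: 13.17
eef_pos: [0.5392, -0.0494, 0.062]
tcp_rot: [0.707, 0.002, 0.002, -0.707]
contact_force: [-2.5, 0.6, 11.6]
opening: 0.492
[-2.020e+00  4.900e-01  1.214e+01  5.392e+02 -4.941e+01  6.199e+01
  5.000e-02  3.200e-01 -1.000e-02] [0.35 0.63 0.4  0.01 0.01 0.01 0.02 0.02 0.02]
```

```bash

python3 -m inch '[{"ax":0,"ay":0,"az":0,"x":0,"y":0.5,"z":0,"hand":1},{"ax":0,"ay":0,"az":0,"x":0,"y":0,"z":0,"hand":1},{"ax":0,"ay":0,"az":0,"x":0,"y":0,"z":0,"hand":1},{"ax":0,"ay":0,"az":0,"x":0,"y":0,"z":0,"hand":1},{"ax":0,"ay":0,"az":0,"x":0,"y":0,"z":0,"hand":1}]'
python3 -m inch '[{"ax":0,"ay":0,"az":0,"x":0,"y":0,"z":0,"hand":1},{"ax":0,"ay":0,"az":0,"x":0,"y":0,"z":0,"hand":1},{"ax":0,"ay":0,"az":0,"x":0,"y":0,"z":0,"hand":1},{"ax":0,"ay":0,"az":0,"x":0,"y":0,"z":0,"hand":1},{"ax":0,"ay":0,"az":0,"x":0,"y":0,"z":0,"hand":1}]'
python3 -m inch '[{"ax":0,"ay":0,"az":0,"x":0,"y":0,"z":0,"hand":1},{"ax":0,"ay":0,"az":0,"x":0,"y":0,"z":0,"hand":1},{"ax":0,"ay":0,"az":0,"x":0,"y":0,"z":0,"hand":1},{"ax":0,"ay":0,"az":0,"x":0,"y":0,"z":0,"hand":1},{"ax":0,"ay":0,"az":0,"x":0,"y":0,"z":0,"hand":1}]'
python3 - <<'E'
from h import *
import pickle
F=[]
for i in range(20):
    c=cam('wrist');s=get_state();F.append(np.r_[s["contact_force"],s["eef_pos"]*1000])
print(s["time"],np.mean(F,0).round(2),np.std(F,0).round(2))
pickle.dump((c,cam('scene'),cam('side')),open('press.pkl','wb'))
E
```

```text
time: 13.98
eef_pos: [0.5392, -0.0494, 0.0617]
tcp_rot: [0.707, 0.002, 0.002, -0.707]
contact_force: [-3.1, 0.9, 12.6]
opening: 0.495
time: 14.4
eef_pos: [0.5392, -0.0494, 0.0617]
tcp_rot: [0.707, 0.002, 0.002, -0.707]
contact_force: [-2.0, 0.8, 13.2]
opening: 0.496
time: 14.82
eef_pos: [0.5392, -0.0494, 0.0617]
tcp_rot: [0.707, 0.002, 0.002, -0.707]
contact_force: [-2.8, 1.2, 13.0]
opening: 0.492
15.8167 [-2.6400e+00  3.3000e-01  1.3000e+01  5.3924e+02 -4.9430e+01  6.1660e+01] [0.55 0.55 0.78 0.02 0.01 0.01]
```

Held at 13.0 ± 0.8 N (sensor noise) for over 2 s. I'll lift out gently.

```bash

python3 -m inch '[{"ax":0,"ay":0,"az":0,"x":1,"y":-2,"z":0.2,"hand":1},{"ax":0,"ay":0,"az":0,"x":1,"y":-3,"z":0,"hand":1},{"ax":0,"ay":0,"az":0,"x":0.4,"y":-3,"z":0,"hand":1},{"ax":0,"ay":0,"az":0,"x":0,"y":-3,"z":0,"hand":1},{"ax":0,"ay":0,"az":0,"x":0,"y":-3,"z":0,"hand":1}]'
python3 -m inch '[{"ax":0,"ay":0,"az":0,"x":0,"y":-4,"z":0,"hand":1},{"ax":0,"ay":0,"az":0,"x":0,"y":-6,"z":0,"hand":1},{"ax":0,"ay":0,"az":0,"x":0,"y":-8,"z":0,"hand":1},{"ax":0,"ay":0,"az":0,"x":0,"y":-10,"z":0,"hand":1},{"ax":0,"ay":0,"az":0,"x":0,"y":-10,"z":0,"hand":1}]'
python3 -m inch '[{"ax":0,"ay":0,"az":0,"x":0,"y":-18,"z":0,"hand":1},{"ax":0,"ay":0,"az":0,"x":0,"y":-20,"z":0,"hand":1},{"ax":0,"ay":0,"az":0,"x":0,"y":-20,"z":0,"hand":1},{"ax":0,"ay":0,"az":0,"x":0,"y":0,"z":0,"hand":1},{"ax":0,"ay":0,"az":0,"x":0,"y":0,"z":0,"hand":1}]'
python3 - <<'E'
from h import *
import pickle
plan([.539,-.0487,.172],0)
w,a,b=cam('wrist'),cam('scene'),cam('side');pickle.dump((w,a,b),open('after.pkl','wb'))
o=np.zeros((600,800,3),np.uint8)
for k,c in enumerate((a,b)):
    q=proj(c,[[.56,.03,.07]])[0].astype(int);x0,y0=q-[40,30];print(x0,y0)
    o[:300,400*k:400*k+400]=cv2.resize(c["img"][y0:y0+60,x0:x0+80],(400,300),interpolation=cv2.INTER_CUBIC)
    # expected pixels of (25,69),(25,84)
    print([proj(c,[[.564,-.0487+.069,z],[.564,-.0487+.084,z]]).round(1).tolist() for z in(.06,.075)])
o[300:,:400]=cv2.resize(w["img"][60:270,140:420],(400,300))
q=proj(w,[[.564,.028,.07]])[0].astype(int);print("w",q,[proj(w,[[.564,-.0487+.069,z],[.564,-.0487+.084,z]]).round(1).tolist() for z in(.06,.075)])
x0,y0=q-[40,30];y0=max(y0,0);print(x0,y0)
o[300:,400:]=cv2.resize(w["img"][y0:y0+60,x0:x0+80],(400,300),interpolation=cv2.INTER_CUBIC)
cv2.imwrite("pics/v10.png",o[:,:,::-1])
E
```

```text
time: 16.33
eef_pos: [0.5388, -0.0485, 0.0721]
tcp_rot: [-0.707, 0.0, 0.0, 0.707]
contact_force: [-0.2, -0.1, -1.8]
opening: 0.496
time: 16.75
eef_pos: [0.5393, -0.0488, 0.1118]
tcp_rot: [-0.707, -0.0, -0.0, 0.707]
contact_force: [-0.3, -0.3, -1.8]
opening: 0.487
time: 17.17
eef_pos: [0.5403, -0.0491, 0.1708]
tcp_rot: [0.708, 0.001, 0.001, -0.707]
contact_force: [0.6, 0.4, -1.0]
opening: 0.492
t 17.17 pos [ 0.5403 -0.0491  0.1708] shift mm [-1.3 -1.2  0.4] turn [0.001 0.    0.004] force [ 0.56  0.44 -1.04] open 0.492
279 166
[[[315.9, 202.6], [322.0, 200.6]], [[316.4, 197.6], [322.6, 195.7]]]
217 155
[[[260.8, 189.8], [257.7, 186.7]], [[260.8, 186.0], [257.6, 183.0]]]
w [315 109] [[[313.9, 120.4], [314.4, 98.5]], [[315.9, 120.8], [316.5, 97.5]]]
275 79
```

View pics/v10.png

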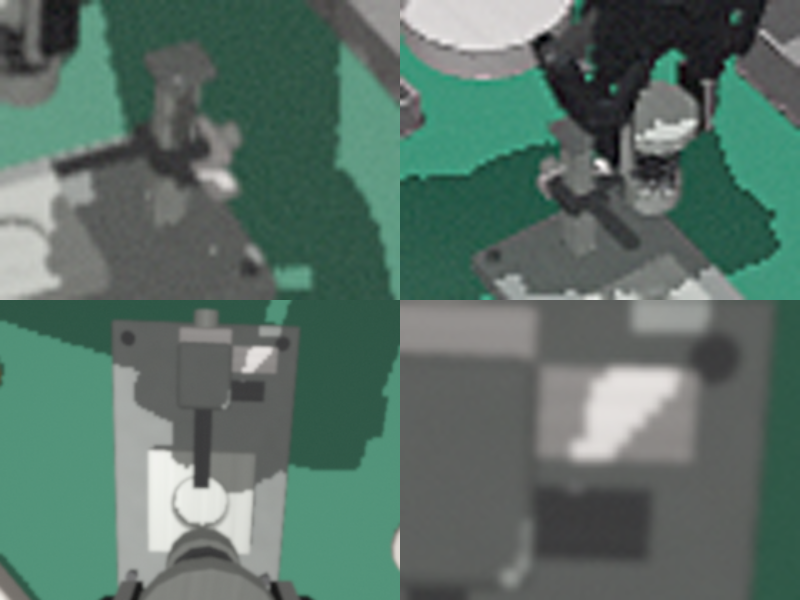

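Wrist view: the dark pointer end is at about px (394,122 → crop centre) and the light index blade is beside it. The scene view is ambiguous about height, so I'll take an oblique wrist view from +x for parallax.

```bash

python3 -m inch '[{"ax":0,"ay":0,"az":0,"x":15,"y":0,"z":0,"hand":1},{"ax":0,"ay":0,"az":0,"x":25,"y":0,"z":0,"hand":1},{"ax":0,"ay":0,"az":0,"x":20,"y":0,"z":0,"hand":1},{"ax":0,"ay":0,"az":0,"x":0,"y":0,"z":0,"hand":1},{"ax":0,"ay":0,"az":0,"x":0,"y":0,"z":0,"hand":1}]'
python3 -c "
from h import *
import pickle;pickle.dump(cam('wrist'),open('b1.pkl','wb'));plan([.65,-.049,.171],0)"
python3 -m inch '[{"ax":0,"ay":0,"az":0,"x":20,"y":0,"z":0,"hand":1},{"ax":0,"ay":0,"az":0,"x":25,"y":0,"z":0,"hand":1},{"ax":0,"ay":0,"az":0,"x":15,"y":0,"z":0,"hand":1},{"ax":0,"ay":0,"az":0,"x":0,"y":0,"z":0,"hand":1},{"ax":0,"ay":0,"az":0,"x":0,"y":0,"z":0,"hand":1}]'
python3 - <<'E'
from h import *
import pickle
c=cam('wrist');pickle.dump(c,open('b2.pkl','wb'));plan([.65,-.049,.171],0)
A=pickle.load(open('after.pkl','rb'))[0];B=pickle.load(open('b1.pkl','rb'))
o=np.zeros((600,800,3),np.uint8)
for k,w in enumerate((A,B,c)):
    q=proj(w,[[.555,.027,.07]])[0].astype(int);x0,y0=np.maximum(q-[40,30],0);print(k,x0,y0)
    r,cc=divmod(k,2);o[300*r:300*r+300,400*cc:400*cc+400]=cv2.resize(w["img"][y0:y0+60,x0:x0+80],(400,300),interpolation=cv2.INTER_CUBIC)
w=c;o[300:,400:]=cv2.resize(w["img"][0:240,0:320],(400,300))
cv2.imwrite("pics/v11.png",np.clip(o[:,:,::-1].astype(float)*1.3,0,255).astype(np.uint8))
E
```

```text
time: 17.73
eef_pos: [0.5988, -0.0487, 0.1669]
tcp_rot: [-0.707, 0.001, 0.001, 0.707]
contact_force: [0.5, -0.4, -2.0]
opening: 0.492
t 17.78 pos [ 0.5982 -0.0486  0.1669] shift mm [51.8 -4.3 -0.4] turn [-0.001  0.    -0.004] force [-0.44 -1.51 -1.86] open 0.491
time: 18.2
eef_pos: [0.6582, -0.0487, 0.1678]
tcp_rot: [-0.707, 0.001, 0.001, 0.707]
contact_force: [-0.3, -0.6, -0.8]
opening: 0.494
t 18.25 pos [ 0.6578 -0.0487  0.1678] shift mm [-7.8 -3.1 -0.3] turn [-0.     0.    -0.003] force [-0.58  0.5  -1.06] open 0.494
0 262 80
1 178 81
2 91 81
```

View pics/v11.png

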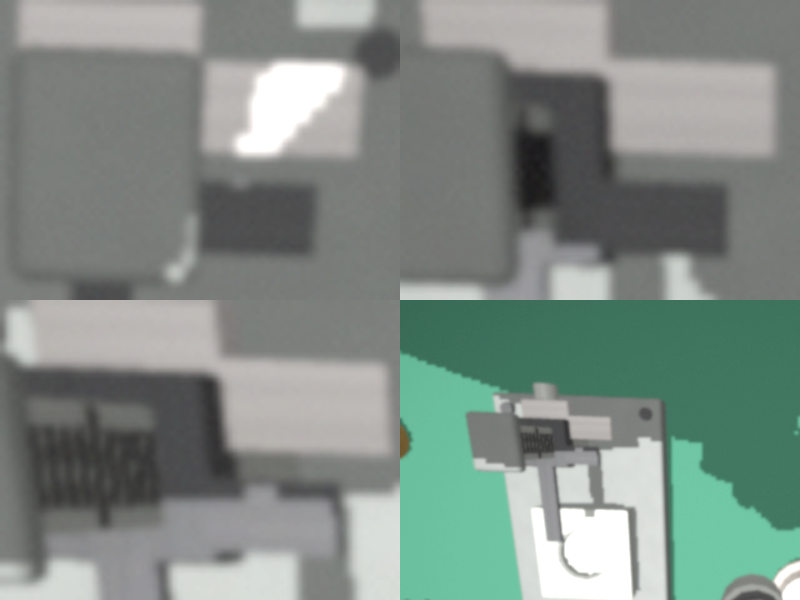

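Readable edges: the index blade's right end is at crop x 360, 376 and 388 in the three views, and the pointer's at 316, 327 and 337. I'll triangulate both.

```bash
python3 - <<'E'
from h import *
import pickle
from scipy.optimize import least_squares
A=pickle.load(open('after.pkl','rb'))[0];B=pickle.load(open('b1.pkl','rb'));C=pickle.load(open('b2.pkl','rb'))
O=[(262,80),(178,81),(91,81)]
# the 400x300 crop is resized: pixel centre convention
f=lambda k,u:((u[0]+.5)/5-.5+O[k][0],(u[1]+.5)/5-.5+O[k][1])
for n,U in {"index_far":[(360,62),(376,62),(388,62)],"index_near":[(358,157),(376,157),(388,157)],"pointer_far":[(316,183),(327,183)],"pointer_near":[(313,254),(324,254),(337,253)]}.items():
    cs=(A,B,C)[:len(U)]
    r=lambda p:np.concatenate([proj(c,[p])[0]-f(k,U[k]) for k,c in enumerate(cs)])
    s=least_squares(r,[.57,.03,.07]);print(n,s.x.round(4),s.fun.round(2))
    for i,j in((0,1),(0,2),(1,2)):
        if j<len(U): print("  ",i,j,tri((A,B,C)[i],[f(i,U[i])],(A,B,C)[j],[f(j,U[j])])[0].round(4))
E
```

```text
index_far [0.5778 0.0396 0.0586] [ 0.11  0.28 -0.22 -0.07  0.11 -0.21]
   0 1 [0.5778 0.0397 0.0576]
   0 2 [0.5777 0.0396 0.0586]
   1 2 [0.578  0.0394 0.0596]
index_near [0.5776 0.0267 0.062 ] [ 0.19  0.12 -0.37  0.04  0.18 -0.16]
   0 1 [0.5777 0.0268 0.0603]
   0 2 [0.5775 0.0267 0.062 ]
   1 2 [0.578  0.0267 0.0636]
pointer_far [0.5712 0.0233 0.065 ] [ 0.    0.01 -0.   -0.01]
   0 1 [0.5712 0.0233 0.065 ]
pointer_near [0.5708 0.0137 0.0674] [-0.05 -0.1   0.09  0.09 -0.05  0.02]
   0 1 [0.5708 0.0137 0.0678]
   0 2 [0.5709 0.0136 0.0674]
   1 2 [0.5707 0.0137 0.067 ]
```

Pointer top is about 66 mm and index about 60 mm. The scene view and the mechanical estimate of 65 mm agree on the order, so the spring is good and goes in the tray. I'll locate the tray.

```bash
python3 - <<'E'
from h import *
import pickle
a,b=[pickle.load(open(n+"0.pkl","rb")) for n in("scene","side")]
u=np.array([(535,45),(635,15),(705,83),(603,122)])/2.667+140
p=plane(a,u,.028);print(p.round(3).tolist(),p.mean(0).round(4),[np.linalg.norm(p[i]-p[i-1]).round(3) for i in range(4)])
# side: dark-grey mask blob
h=cv2.cvtColor(b["img"],cv2.COLOR_RGB2HSV);m=((h[...,1]<50)).astype(np.uint8)
k,l,st,ce=cv2.connectedComponentsWithStats(m);i=l[175,195];print(st[i])
q=cv2.convexHull(cv2.findContours((l==i).astype(np.uint8),0,1)[0][0]);bx=cv2.approxPolyDP(q,4,True).reshape(-1,2);print(bx.tolist(),plane(b,bx,.028).round(3).tolist())
plan([.47,.23,.172],0)
E
```

```text
[[0.418, 0.168, 0.028], [0.416, 0.28, 0.028], [0.526, 0.284, 0.028], [0.534, 0.171, 0.028]] [0.4735 0.2259 0.028 ] [np.float64(0.116), np.float64(0.111), np.float64(0.11), np.float64(0.113)]
[ 168  154   54   43 1333]
[[200, 154], [221, 179], [189, 196], [168, 170]] [[0.522, 0.281, 0.028], [0.514, 0.151, 0.028], [0.402, 0.147, 0.028], [0.407, 0.277, 0.028]]
t 18.25 pos [ 0.6578 -0.0487  0.1678] shift mm [-187.8   -3.5  278.7] turn [-0.     0.    -0.003] force [-0.58  0.5  -1.06] open 0.494
```

```bash

python3 -m inch '[{"ax":0,"ay":0,"az":0,"x":0,"y":-10,"z":10,"hand":1},{"ax":0,"ay":0,"az":0,"x":-15,"y":-10,"z":22,"hand":1},{"ax":0,"ay":0,"az":0,"x":-19,"y":0,"z":28,"hand":1},{"ax":0,"ay":0,"az":0,"x":-19,"y":0,"z":28,"hand":1},{"ax":0,"ay":0,"az":0,"x":-19,"y":0,"z":28,"hand":1}]'
python3 -m inch '[{"ax":0,"ay":0,"az":0,"x":-19,"y":0,"z":28,"hand":1},{"ax":0,"ay":0,"az":0,"x":-19,"y":0,"z":28,"hand":1},{"ax":0,"ay":0,"az":0,"x":-19,"y":0,"z":28,"hand":1},{"ax":0,"ay":0,"az":0,"x":-19,"y":0,"z":28,"hand":1},{"ax":0,"ay":0,"az":0,"x":-19,"y":0,"z":26,"hand":1}]'
python3 -m inch '[{"ax":0,"ay":0,"az":0,"x":-12,"y":10,"z":14,"hand":1},{"ax":0,"ay":0,"az":0,"x":-7,"y":10,"z":6,"hand":1},{"ax":0,"ay":0,"az":0,"x":0,"y":0,"z":0,"hand":1},{"ax":0,"ay":0,"az":0,"x":0,"y":0,"z":0,"hand":1},{"ax":0,"ay":0,"az":0,"x":0,"y":0,"z":0,"hand":1}]'
python3 - <<'E'
from h import *
import pickle
plan([.473,.225,.055],0)
c=cam('wrist');pickle.dump(c,open('t1.pkl','wb'))
h=cv2.cvtColor(c["img"],cv2.COLOR_RGB2HSV);g=((h[...,0]>60)&(h[...,0]<95)&(h[...,1]>70)).astype(np.uint8)
# non-green extents above the gripper: scan a few rows/cols
for r in(60,100,140,180): print(r,np.flatnonzero(np.diff(g[r])).tolist())
print(proj(c,[[.4155,.1675,.028],[.5305,.1675,.028],[.5305,.2825,.028],[.4155,.2825,.028]]).round(0).tolist())
for col in(180,280,380): print(col,np.flatnonzero(np.diff(g[:,col])).tolist())
E
```

```text
time: 18.67
eef_pos: [0.5855, 0.0686, 0.1899]
tcp_rot: [-0.707, 0.0, -0.0, 0.707]
contact_force: [0.8, 0.6, -1.4]
opening: 0.496
time: 19.08
eef_pos: [0.49, 0.2068, 0.1897]
tcp_rot: [-0.707, -0.0, -0.0, 0.707]
contact_force: [0.7, -0.6, -1.1]
opening: 0.494
time: 19.5
eef_pos: [0.4739, 0.2244, 0.1692]
tcp_rot: [0.707, -0.0, 0.001, -0.707]
contact_force: [0.2, -0.1, -1.0]
opening: 0.493
t 19.5 pos [0.4739 0.2244 0.1692] shift mm [ -0.9 114.2   0.6] turn [ 0.    -0.001  0.001] force [ 0.23 -0.13 -1.  ] open 0.493
60 []
100 []
140 [206, 345, 405, 484]
180 [210, 344, 374, 508]
[[220.0, 261.0], [343.0, 261.0], [350.0, 134.0], [212.0, 134.0]]
180 [311]
280 [129, 342, 372]
380 [165, 222, 300]
```

Wrist edges put the tray centre near (0.470, 0.228), so the spring is well inside. I'll lower it.

```bash

python3 -m inch '[{"ax":0,"ay":0,"az":0,"x":-4,"y":20,"z":3,"hand":1},{"ax":0,"ay":0,"az":0,"x":0,"y":28,"z":0,"hand":1},{"ax":0,"ay":0,"az":0,"x":0,"y":28,"z":0,"hand":1},{"ax":0,"ay":0,"az":0,"x":0,"y":18,"z":0,"hand":1},{"ax":0,"ay":0,"az":0,"x":0,"y":8,"z":0,"hand":1}]'
python3 -m inch '[{"ax":0,"ay":0,"az":0,"x":0,"y":2,"z":0,"hand":1},{"ax":0,"ay":0,"az":0,"x":0,"y":0,"z":0,"hand":1},{"ax":0,"ay":0,"az":0,"x":0,"y":0,"z":0,"hand":1},{"ax":0,"ay":0,"az":0,"x":0,"y":0,"z":0,"hand":1}]'
python3 -m inch '[{"ax":0,"ay":0,"az":0,"x":0,"y":2,"z":0,"hand":1},{"ax":0,"ay":0,"az":0,"x":0,"y":2,"z":0,"hand":1},{"ax":0,"ay":0,"az":0,"x":0,"y":2,"z":0,"hand":1},{"ax":0,"ay":0,"az":0,"x":0,"y":0,"z":0,"hand":1},{"ax":0,"ay":0,"az":0,"x":0,"y":0,"z":0,"hand":1}]'
```

```text
time: 19.97
eef_pos: [0.4684, 0.2267, 0.0641]
tcp_rot: [0.708, -0.002, -0.001, -0.707]
contact_force: [-0.7, -0.2, -1.3]
opening: 0.489
time: 20.3
eef_pos: [0.4709, 0.2284, 0.0667]
tcp_rot: [-0.707, -0.001, -0.001, 0.707]
contact_force: [-0.3, -0.4, -1.2]
opening: 0.493
time: 20.72
eef_pos: [0.469, 0.2282, 0.0587]
tcp_rot: [0.707, -0.0, -0.0, -0.707]
contact_force: [-0.1, -0.7, -1.6]
opening: 0.493
```

```bash

python3 -m inch '[{"ax":0,"ay":0,"az":0,"x":0,"y":1.5,"z":0,"hand":1},{"ax":0,"ay":0,"az":0,"x":0,"y":1.5,"z":0,"hand":1},{"ax":0,"ay":0,"az":0,"x":0,"y":0,"z":0,"hand":1},{"ax":0,"ay":0,"az":0,"x":0,"y":0,"z":0,"hand":1}]'
python3 -m inch '[{"ax":0,"ay":0,"az":0,"x":0,"y":1,"z":0,"hand":1},{"ax":0,"ay":0,"az":0,"x":0,"y":0,"z":0,"hand":1},{"ax":0,"ay":0,"az":0,"x":0,"y":0,"z":0,"hand":1}]'
python3 -m inch '[{"ax":0,"ay":0,"az":0,"x":0,"y":1,"z":0,"hand":1},{"ax":0,"ay":0,"az":0,"x":0,"y":0,"z":0,"hand":1},{"ax":0,"ay":0,"az":0,"x":0,"y":0,"z":0,"hand":1}]'
python3 -m inch '[{"ax":0,"ay":0,"az":0,"x":0,"y":1,"z":0,"hand":1},{"ax":0,"ay":0,"az":0,"x":0,"y":0,"z":0,"hand":1},{"ax":0,"ay":0,"az":0,"x":0,"y":0,"z":0,"hand":1}]'
```

```text
time: 21.05
eef_pos: [0.4691, 0.2281, 0.0556]
tcp_rot: [0.707, -0.0, -0.0, -0.707]
contact_force: [0.3, 0.6, -0.9]
opening: 0.495
time: 21.3
eef_pos: [0.4693, 0.2282, 0.0548]
tcp_rot: [0.707, -0.0, -0.0, -0.707]
contact_force: [0.5, -0.8, -1.1]
opening: 0.49
time: 21.55
eef_pos: [0.4692, 0.2281, 0.0538]
tcp_rot: [0.707, -0.0, -0.0, -0.707]
contact_force: [-1.2, 0.2, -0.5]
opening: 0.49
time: 21.8
eef_pos: [0.4692, 0.2281, 0.0528]
tcp_rot: [0.707, -0.0, -0.0, -0.707]
contact_force: [-0.1, -0.5, -0.6]
opening: 0.494
```

```bash

python3 -m inch '[{"ax":0,"ay":0,"az":0,"x":0,"y":1,"z":0,"hand":1},{"ax":0,"ay":0,"az":0,"x":0,"y":0,"z":0,"hand":1},{"ax":0,"ay":0,"az":0,"x":0,"y":0,"z":0,"hand":1}]'
python3 -m inch '[{"ax":0,"ay":0,"az":0,"x":0,"y":0.5,"z":0,"hand":1},{"ax":0,"ay":0,"az":0,"x":0,"y":0,"z":0,"hand":1},{"ax":0,"ay":0,"az":0,"x":0,"y":0,"z":0,"hand":1}]'
```

```text
time: 22.05
eef_pos: [0.4694, 0.2282, 0.052]
tcp_rot: [-0.707, -0.0, -0.0, 0.707]
contact_force: [0.1, 0.0, -0.0]
opening: 0.494
time: 22.3
eef_pos: [0.4694, 0.2282, 0.0516]
tcp_rot: [-0.707, -0.0, -0.0, 0.707]
contact_force: [-0.7, -0.0, 1.3]
opening: 0.494
```

It's seated on the tray floor. I'll release gradually and retreat straight up.

```bash

python3 -m inch '[{"ax":0,"ay":0,"az":0,"x":0,"y":0,"z":0,"hand":0},{"ax":0,"ay":0,"az":0,"x":0,"y":0,"z":0,"hand":-0.1},{"ax":0,"ay":0,"az":0,"x":0,"y":0,"z":0,"hand":-0.2},{"ax":0,"ay":0,"az":0,"x":0,"y":0,"z":0,"hand":-0.35},{"ax":0,"ay":0,"az":0,"x":0,"y":0,"z":0,"hand":-0.5}]' 20
python3 -m inch '[{"ax":0,"ay":0,"az":0,"x":0,"y":0,"z":0,"hand":-0.7},{"ax":0,"ay":0,"az":0,"x":0,"y":0,"z":0,"hand":-0.8},{"ax":0,"ay":0,"az":0,"x":0,"y":0,"z":0,"hand":-0.8},{"ax":0,"ay":0,"az":0,"x":0,"y":0,"z":0,"hand":-0.8},{"ax":0,"ay":0,"az":0,"x":0,"y":0,"z":0,"hand":-0.8}]'
python3 -m inch '[{"ax":0,"ay":0,"az":0,"x":0,"y":-5,"z":0,"hand":-0.8},{"ax":0,"ay":0,"az":0,"x":0,"y":-15,"z":0,"hand":-0.8},{"ax":0,"ay":0,"az":0,"x":0,"y":-30,"z":0,"hand":-0.8},{"ax":0,"ay":0,"az":0,"x":0,"y":-35,"z":0,"hand":-0.8},{"ax":0,"ay":0,"az":0,"x":0,"y":-35,"z":0,"hand":-0.8}]'
python3 -m inch '[{"ax":0,"ay":0,"az":0,"x":0,"y":-30,"z":0,"hand":-0.8},{"ax":0,"ay":0,"az":0,"x":0,"y":-20,"z":0,"hand":-0.8},{"ax":0,"ay":0,"az":0,"x":0,"y":0,"z":0,"hand":-0.8},{"ax":0,"ay":0,"az":0,"x":0,"y":0,"z":0,"hand":-0.8},{"ax":0,"ay":0,"az":0,"x":0,"y":0,"z":0,"hand":-0.8}]'
python3 - <<'E'
from h import *
a,w,b=cam('scene'),cam('wrist'),cam('side')
o=np.zeros((600,800,3),np.uint8);o[:300,:400]=cv2.resize(a['img'],(400,300),interpolation=cv2.INTER_AREA)
o[:300,400:]=cv2.resize(w['img'],(400,300));o[300:,:400]=cv2.resize(a['img'][130:220,320:440],(400,300));o[300:,400:]=cv2.resize(a['img'][150:240,230:350],(400,300))
cv2.imwrite('pics/v12.png',o[:,:,::-1])
E
```

```text
time: 22.72
eef_pos: [0.4693, 0.2281, 0.0513]
tcp_rot: [0.707, 0.0, 0.0, -0.707]
contact_force: [-0.2, -0.1, 0.6]
opening: 0.747
time: 23.13
eef_pos: [0.4693, 0.2282, 0.0513]
tcp_rot: [0.707, 0.0, 0.0, -0.707]
contact_force: [0.6, 1.1, 0.5]
opening: 0.904
time: 23.55
eef_pos: [0.4685, 0.228, 0.1723]
tcp_rot: [0.707, -0.001, -0.001, -0.707]
contact_force: [0.9, 0.1, 0.3]
opening: 0.901
time: 23.97
eef_pos: [0.4685, 0.228, 0.2202]
tcp_rot: [0.707, -0.001, -0.001, -0.707]
contact_force: [0.0, -0.2, -0.6]
opening: 0.901
```

View pics/v12.png

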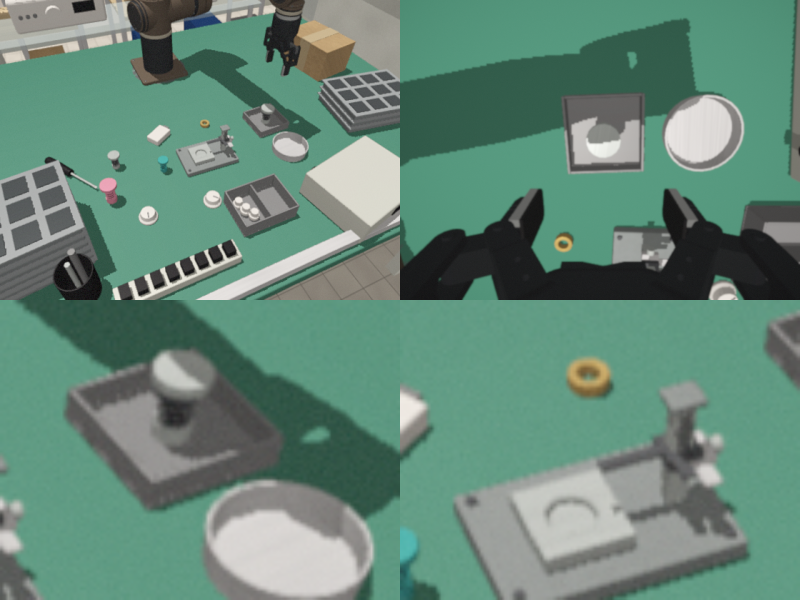

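The spring stands upright in the square tray (cap at (183,375) in the picture, foot inside the walls), everything else is unmoved and the gripper is clear. I'll hand in the job.

```bash
python3 -c "
from plant import sign_off;print(sign_off())"
```

```text
the job is handed in; nothing more can be done
None
```

I tested the larger steel spring and it came out good, so I set it down upright in the square tray and handed in the job at about 24 s.

- **Press:** I held it in the seat for over 2 s at 13.0 N on average, with sensor noise of about 0.8 N. No reading I printed came near 18 N. A side force of about 4 N in x built up partway down. I shifted the tool slightly to ease it, and about 2.6 N remained during the hold.
- **Verdict:** After lifting out, triangulation from the wrist camera put the pointer's top face at about 65–67 mm and the index blade's at about 59–62 mm. That is a margin of about 6 mm, give or take 2. Two rougher checks agreed: the scene picture showed the pointer higher, and the press depth gave about 65 mm for the pointer.
- **Final look:** The spring stands in the tray, nothing else appears to have moved, and the gripper is open and clear above it.
- **Disagreements:** The first estimates of the seat's y position differed by about 4 mm, which a closer look over the seat settled. The fixed cameras placed the tray up to about 15 mm apart, so I took its final position from the wrist view.

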